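# Rock a roll-on wax heater off its charging pins

### The job

Take the pink roll-on wax heater out of the charging dock: it sits tight on its pins, so rock it gently, first towards the green-lamp edge of the dock and then the other way, clearly visible leans of about 8 degrees, before lifting it off. Set it down upright in the wooden tray and let go; never tip it beyond 30 degrees, and leave the other two heaters in their bays.

Things in the scene. Friction and masses are not known exactly. Their poses are not given: they have to be found in the camera images.
- dock: fixed grey charging dock, 130 (x) x 260 (y) x 20 mm high; origin: centre of its underside. Its -x edge has a black strip with 3 green lamps, its +x edge a metal plate. 3 bays at y = -75, 0, 75 mm, floor 20 mm up, black rim 8 mm high, 2 mm clear of the heater. Two sprung pins per bay, 12 mm high, in line along x, grip its hollow foot from within: a straight pull takes 10 to 25 N. Heaters stand in any order.
- pink_heater_center (a point): roll-on wax heater in a dock bay: upright white block 48 (x) x 36 (y) x 105 mm high, about 0.22 kg, its upper 35 mm pink, steel roller on top. Point: its centre, 52.5 mm above its underside; axes parallel to the dock's. Grasp across the 48 mm, in the top 35 mm, above its neighbours (39 mm gaps). It rocks about dock y on the front or rear edge of its foot, 24 mm off its axis.
- pink_heater_top (a point): centre of the pink heater's top face, 105 mm above its underside. Leaning by 6 degrees moves it about 10 mm along dock x.
- green_heater_center (a point): roll-on wax heater in a dock bay: upright white block 48 (x) x 36 (y) x 105 mm high, about 0.22 kg, its upper 35 mm green, steel roller on top. Point: its centre, 52.5 mm above its underside; axes parallel to the dock's. To be left alone.
- blue_heater_center (a point): roll-on wax heater in a dock bay: upright white block 48 (x) x 36 (y) x 105 mm high, about 0.22 kg, its upper 35 mm blue, steel roller on top. Point: its centre, 52.5 mm above its underside; axes parallel to the dock's. To be left alone.
- tray: light wooden tray, fixed, 180 mm (x) by 150 mm (y), walls 8 mm thick and 18 mm high, inner floor 8 mm above the table; origin at the centre of its underside.
Mind the look-alikes: they are no part of the job. Leave any orange look-alike of the part that bears pink_heater_center alone.

How it is judged:
On the way, in this order (a step that is already met when the one before it is completed fails the run):
1. the pink heater, still on its pins, leans towards the lamp edge: its top at least 8 mm off the bay's centre line (x of pink_heater_top in the frame of dock below -0.008 m and angle between pink_heater_center's own z axis and vertical above 0.06 rad and z of pink_heater_center in the frame of dock below 0.0865 m), for 0.05 s.
2. still on its pins, it leans the other way, its top at least 8 mm off the centre line (x of pink_heater_top in the frame of dock above 0.008 m and angle between pink_heater_center's own z axis and vertical above 0.06 rad and z of pink_heater_center in the frame of dock below 0.0865 m), for 0.05 s.
3. it has risen clear of the pins, at least 30 mm above its seat (z of pink_heater_center in the frame of dock above 0.1025 m), for 0.1 s.
4. it stands in the tray with the fingers still on it (set down, not dropped) (x of pink_heater_center in the frame of tray between -0.064 and 0.064 m and y of pink_heater_center in the frame of tray between -0.053 and 0.053 m and z of pink_heater_center in the frame of tray below 0.0705 m and contact force between the fingers and pink_heater above 0.5 N), for 0.05 s.
At the end, for the whole second after the job is handed in: The pink heater stands upright (within 7 degrees) and at rest on the tray's floor, anywhere inside its walls, released; the green and blue heaters are within 15 mm of where they began (x of pink_heater_center in the frame of tray between -0.064 and 0.064 m and y of pink_heater_center in the frame of tray between -0.053 and 0.053 m and z of pink_heater_center in the frame of tray below 0.066 m and angle between pink_heater_center's own z axis and vertical below 0.12 rad and linear speed of pink_heater below 0.02 m/s and contact force between the fingers and pink_heater below 0.1 N and distance of each of green_heater_center, blue_heater_center from where it was at the start of the episode below 0.015 m); the robot touches nothing.
It fails at once if the pink heater is tipped by more than 30 degrees (angle between pink_heater_center's own z axis and vertical above 0.524 rad).
It fails at once if the green heater is pushed, tilted or lifted by more than 15 mm (distance of green_heater_center from where it was at the start of the episode above 0.015 m).
It fails at once if the blue heater is pushed, tilted or lifted by more than 15 mm (distance of blue_heater_center from where it was at the start of the episode above 0.015 m).
It also fails if it takes over 43 s, if anything falls off the work surface, if the arm or the gripper's body presses on something with over 40 N, if the wrist force passes 120 N, or if a joint passes its speed limit or range.

### The arm

A 7-joint arm with a two-finger parallel gripper is mounted at the origin on the work surface. World frame = base frame: x ahead of the robot, y to its left, z up, the work surface at z = 0. Lengths are in m, angles in rad, forces in N, time in s.
With the tool pointing down it reaches from about 0.4 to 0.875 m from the base axis. Payload 19.3 kg.
Tool frame: the origin (TCP) lies on the centre line of the jaws, within the pads' length; the fingertips stand 25 mm ahead of it and the grasp point (between the pads) lies 6 mm ahead of it (tips_ahead is the distance from the TCP to the fingertips, in m); z points along the fingers, y is the direction in which the jaws open and shut (so a half turn about z gives the same grasp; the last joint's range is limited). The gripper opens to 85 mm and grips with 20 to 120 N. Pads are 22 mm wide; open, the fingers measure 114 mm over their backs; the gripper's body (76 mm by 85 mm) begins 54 mm behind the grasp point. The pads swing forward as they close: fully open they stand 13 mm farther back than shut.
Start: joints at [-1.222, 0.521, -0.036, 1.599, 0.021, 1.021, -0.113], TCP at [0.254, 0.571, 0.256] pointing down, gripper open.
Joint ranges: [-2.91, 2.91], [-0.3, 2.13], [-1.5, 1.42], [0.17, 2.43], [-1.26, 4.41], [0.16, 1.93], [-2.52, 2.52]. Speed limits (rad/s): [1.89, 1.89, 2.39, 2.39, 3.01, 3.01, 3.01].

### API

Orientations are given as [roll, pitch, yaw] about the fixed x, y, z axes, in that order (R = Rz(yaw) Ry(pitch) Rx(roll)).
In Python, from workcell import observe, grab_frame, job_done, outline_of, tips_ahead gives the robot as it stands. The module is installed in compiled form; this text tells all that it offers.
- The arm moves only by the tool move_arm, never from a script. Its argument "motion" is a list of rows, each a list of 2 entries, a list of its own where there are three numbers: the shift along the world's x, y, z in mm, then the turn, a rotation vector about the world's x, y, z in rad. A call has 1 to 12 rows; each row is the pose to reach, as a shift and turn from the pose commanded when the call began; what a row does not reach only later rows make up. A row lasts 1/8 s, in which the tool goes at most 62.5 mm and 10.7 degrees, less where a joint would pass 70% of its speed; a pose out of reach is approached as far as the arm can. A call with a gripper value outside its range is refused whole. "jaw" is the finger opening in mm, from 0 to 85.4, set as the call begins (left out, the last holds). The fingers move at their own pace and stop on an object; "grip_force" is the grip in N (left out, the last holds). Time passes only in rows, so rows that repeat a pose let the fingers close. It gives the time, the measured TCP pose, the force and the opening at its end, in the units of the state.
- observe(): the state, without advancing time (a new reading comes with each control period).
- grab_frame(name): name is "scene" or "top" or "wrist"; returns a dict with "frame" (480x640x3 uint8, red, green, blue), "fx", "fy", "cx", "cy" (pixels), "T" (4x4, takes a point from camera to world coordinates); the wrist camera has in their place "mount" (4x4, takes a point from camera to tool coordinates, whose origin is the TCP and whose axes are the flange's). Camera axes: x right, y down, z forward; pixel columns grow to the right and rows downward; lengths in m; the calibration is good to about 2 mm. A picture is of the moment at which its call begins: read the wrist's pose just before it. There is no depth.
- job_done(): hands the job in, once; it reports no verdict.
Trained networks look in the newest picture that a camera, given by its name, has taken for a name from the list of things; names that differ only in an ending like _2 or _b are one class to them, and where a whole thing is asked for, a point or a joint stands for the part that bears it (a point fixed in the world has none). Each returns a list of dicts, best first, with "score" (0 to 1); they miss things now and then, are a little off and sometimes report something else, mostly with a low value. They report only what shows in the picture. A call takes as long as a camera call. They do not tell look-alikes from the thing itself.
- outline_of(label, camera): "pixels" (480x640 bool, what is visible of it) and "pixel" ([column, row] in pixels, amid what is visible of it).
The state is a dict: "clock": time; "qpos": joint angles; "qd": joint speeds; "joint_efforts": joint torques, N m; "position": TCP position; "tool_rot": TCP orientation; "force": force on the tool from outside, world axes, zero at the start; "moment": the same for the moment, N m; "grip_width": finger opening in m.
Only numpy, scipy, OpenCV 4.12 (cv2) and the standard library are available. Lean on these libraries where they do the work, as an engineer would, in place of code of your own. Each camera call takes 0.05 s, during which the arm holds its last target.

## Working session

There is one attempt and no reset: what is moved stays moved. The work goes in short steps, Python scripts to look and compute and a tool call to move; the robot and the scene stay as the last step left them, time stands still between calls to the robot, and variables do not carry over. Pictures are saved under pics/ and viewed, and the job is handed in when it is done.

Besides the shell and the picture viewer there is one more tool, called after "Emit:" by a JSON object that holds its "fn" and its "kwargs", one argument or row to a line. move_arm: Moves the arm, as the interface text tells. Its arguments: {"type":"object","properties":{"motion":{"type":"array"},"jaw":{"type":"number"},"grip_force":{"type":"number"}},"required":["motion"]}

```bash
mkdir -p pics; python3 - <<'E'
from workcell import *
import cv2,json
print(observe())
for n in ["scene","top"]:
    f=grab_frame(n); cv2.imwrite(f"pics/{n}0.png",f["frame"][:,:,::-1])
    print(n,f["fx"],f["fy"],f["cx"],f["cy"],f["T"])
    for l in ["pink_heater_center","green_heater_center","blue_heater_center","dock","tray"]:
        try:
            for o in outline_of(l,n): print(l,o["score"],o["pixel"],o["pixels"].sum())
        except Exception as e: print(l,e)
E
```

```text
{'clock': 0.0, 'qpos': array([-1.22223318,  0.52203177, -0.03637141,  1.6000084 ,  0.02116553,
        1.02110311, -0.1128043 ]), 'qd': array([-0.0016155 ,  0.00056357,  0.00123753,  0.0002255 ,  0.00058388,
        0.00089428, -0.00068072]), 'joint_efforts': array([ 1.77757111e-04, -9.27118635e+01,  1.97966002e+00, -3.69925010e+01,
        1.76648487e-02,  8.18653585e-03, -7.06941364e-05]), 'position': array([0.25401693, 0.57070565, 0.25571401]), 'tool_rot': array([-3.14042519e+00,  3.25767963e-05,  2.72283540e+00]), 'force': array([-0.03107105,  1.06266241, -1.13438316]), 'moment': array([ 0.02933458, -0.00338011, -0.05280782]), 'grip_width': 0.0854690763004264}
scene 573.0645674131255 573.0645674131255 327.4540659199417 236.53485326011688 [[ 0.06195946  0.87496027 -0.48021407  0.92689307]
 [ 0.99803978 -0.05856128  0.02207185 -0.03960499]
 [-0.00880996 -0.4806403  -0.87687359  0.88259692]
 [ 0.          0.          0.          1.        ]]
pink_heater_center 0.91 [167.9, 286.8] 1912
pink_heater_center 0.85 [163.2, 215.6] 1732
green_heater_center 0.94 [259.4, 302.6] 1647
blue_heater_center 0.95 [211.7, 296.3] 1803
dock 0.59 [231.5, 327.5] 7438
tray 0.85 [465.1, 286.5] 9803
top 447.6231137047265 447.6231137047265 322.4467571016192 237.83599236206544 [[-0.02132862 -0.99687663  0.07603996  0.44869902]
 [-0.99974141  0.02186621  0.00624428 -0.01035341]
 [-0.00788748 -0.07588711 -0.99708522  0.88000963]
 [ 0.          0.          0.          1.        ]]
pink_heater_center 0.94 [470.4, 209.7] 1109
pink_heater_center 0.86 [483.3, 289.1] 1037
green_heater_center 0.96 [387.7, 189.4] 927
green_heater_center 0.61 [428.8, 198.7] 934
blue_heater_center 0.93 [428.7, 197.0] 1008
dock 0.86 [409.0, 212.6] 6157
tray 0.93 [215.1, 218.2] 7106
```

View pics/scene0.png

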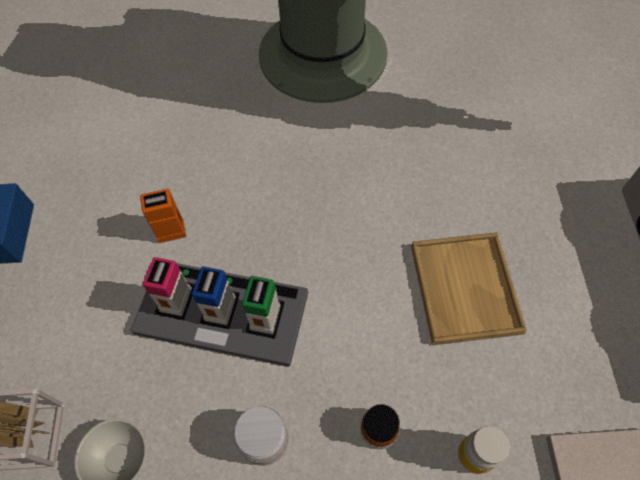

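View pics/top0.png

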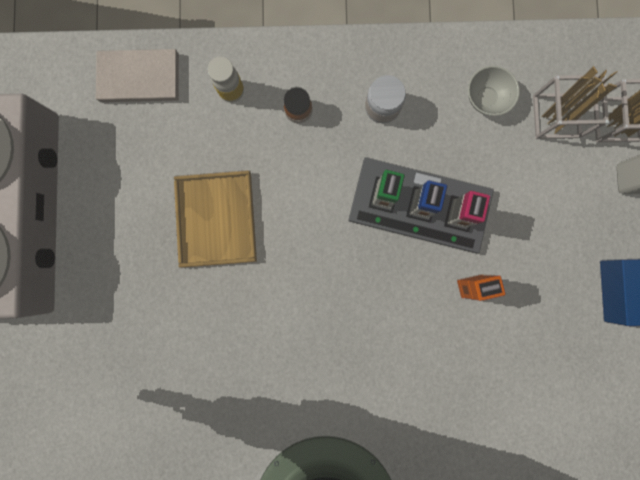

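```bash
python3 - <<'E'
import cv2,numpy as np
a=cv2.imread("pics/top0.png")[145:265,340:510]; b=cv2.imread("pics/scene0.png")[245:370,120:320]
cv2.imwrite("pics/c1.png",cv2.resize(a,None,fx=4.5,fy=4.5,interpolation=cv2.INTER_CUBIC))
cv2.imwrite("pics/c2.png",cv2.resize(b,None,fx=4,fy=4,interpolation=cv2.INTER_CUBIC))
E
```

```text
(no output)
```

View pics/c1.png

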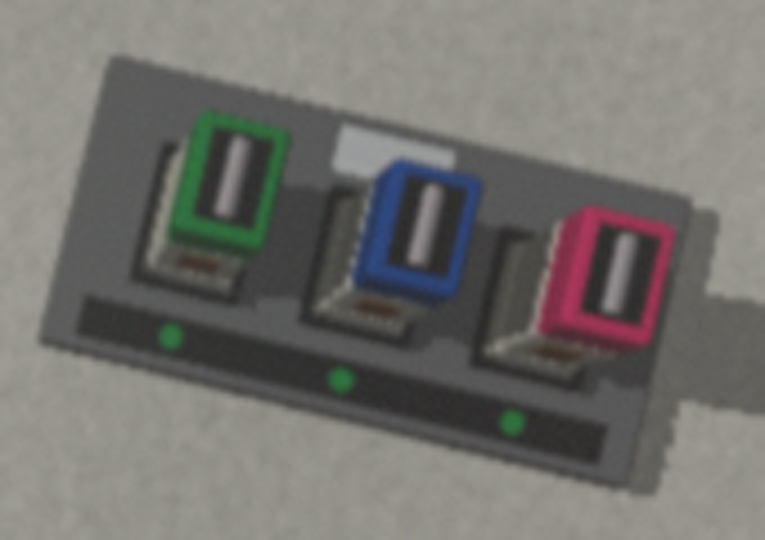

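View pics/c2.png

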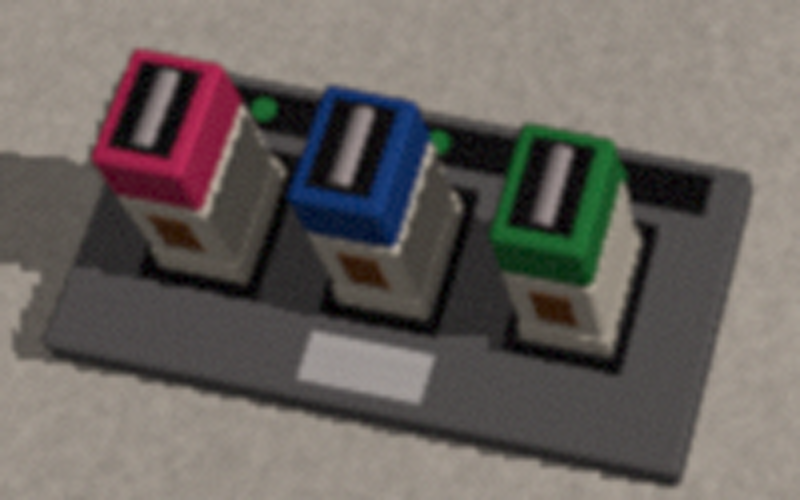

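```bash
cat > h.py <<'E'
import numpy as np
K={"scene":(573.0646,327.454,236.535,np.array([[0.06195946,0.87496027,-0.48021407,0.92689307],[0.99803978,-0.05856128,0.02207185,-0.03960499],[-0.00880996,-0.4806403,-0.87687359,0.88259692]])),
"top":(447.6231,322.4468,237.836,np.array([[-0.02132862,-0.99687663,0.07603996,0.44869902],[-0.99974141,0.02186621,0.00624428,-0.01035341],[-0.00788748,-0.07588711,-0.99708522,0.88000963]]))}
def up(c,u,v,z):
    f,cx,cy,T=K[c]; d=T[:,:3]@[(u-cx)/f,(v-cy)/f,1]; return T[:,3]+d*(z-T[2,3])/d[2]
def pr(c,p):
    f,cx,cy,T=K[c]; q=T[:,:3].T@(np.asarray(p)-T[:,3]); return q[:2]/q[2]*f+[cx,cy]
E
python3 - <<'E'
from h import *
np.set_printoptions(precision=4,suppress=True)
def t(x,y,z): return up("top",340+x/4.5-.4,145+y/4.5-.4,z)
def s(x,y,z): return up("scene",120+x/4-.4,245+y/4-.4,z)
C=[t(118,57,.02),t(690,197,.02),t(632,487,.02),t(42,340,.0)]
print("dock",*C)
L=[t(171,336,.021),t(341,380,.021),t(512,423,.021)]; print("lamps",*L, np.degrees(np.arctan2(*(L[0]-L[2])[[1,0]]))-90)
print("lamps scene",s(264,108,.021),s(438,142,.021))
print("plate",t(393,150,.021),s(367,371,.021))
for n,a,b in [("pink",(621,273),(155,107)),("blue",(428,225),(358,146)),("green",(236,177),(549,186))]:
    print(n,t(*a,.127),s(*b,.127))
for c in [(175,175),(250,171),(256,262),(180,267)]: print("tray",up("top",*c,.018))
for c in [(413,241),(497,235),(524,331),(432,342)]: print("tray s",up("scene",*c,.018))
E
```

```text
dock [ 0.6701 -0.093   0.02  ] [ 0.6031 -0.3372  0.02  ] [ 0.4789 -0.3064  0.02  ] [ 0.5497 -0.0579  0.    ]
lamps [ 0.5478 -0.1121  0.021 ] [ 0.5273 -0.1841  0.021 ] [ 0.5072 -0.2563  0.021 ] -15.714342148001805
lamps scene [ 0.5057 -0.2574  0.021 ] [ 0.526  -0.1848  0.021 ]
plate [ 0.6263 -0.2102  0.021 ] [ 0.6227 -0.2106  0.021 ]
pink [ 0.5556 -0.2693  0.127 ] [ 0.5544 -0.2704  0.127 ]
blue [ 0.5755 -0.1976  0.127 ] [ 0.575  -0.1958  0.127 ]
green [ 0.5954 -0.1259  0.127 ] [ 0.5952 -0.1269  0.127 ]
tray [0.6441 0.281  0.018 ]
tray [0.6486 0.1339 0.018 ]
tray [0.4706 0.124  0.018 ]
tray [0.4641 0.2706 0.018 ]
tray s [0.4719 0.1276 0.018 ]
tray s [0.4699 0.273  0.018 ]
tray s [0.6432 0.2802 0.018 ]
tray s [0.6516 0.1333 0.018 ]
```

Emit:
{"fn": "move_arm", "kwargs": {
  "motion": [
    [[31, -52, 0], [0, 0, -0.17]],
    [[62, -104, 0], [0, 0, -0.34]],
    [[93, -156, 0], [0, 0, -0.51]],
    [[124, -208, 0], [0, 0, -0.68]],
    [[155, -260, 0], [0, 0, -0.85]],
    [[186, -312, 0], [0, 0, -1.02]],
    [[217, -364, 0], [0, 0, -1.19]],
    [[246, -416, 0], [0, 0, -1.36]],
    [[255, -476, 0], [0, 0, -1.424]],
    [[263, -536, 0], [0, 0, -1.424]],
    [[270, -596, 0], [0, 0, -1.424]],
    [[277, -656, 0], [0, 0, -1.424]]
  ],
  "jaw": 85,
  "grip_force": 60
}}

```text
clock: 2.1
position: [0.5313, -0.0868, 0.2565]
tool_rot: [3.141, -0.0, 1.299]
force: [0.7, 0.1, 0.6]
grip_width: 0.085
```

Emit:
{"fn": "move_arm", "kwargs": {
  "motion": [
    [[8, -61, 0], [0, 0, 0]],
    [[16, -122, 0], [0, 0, 0]],
    [[24, -185, 0], [0, 0, 0]],
    [[24, -185, -30], [0, 0, 0]],
    [[24, -185, -30], [0, 0, 0]],
    [[24, -185, -30], [0, 0, 0]]
  ]
}}

```text
clock: 2.85
position: [0.5556, -0.2693, 0.2271]
tool_rot: [3.141, -0.0, 1.3]
force: [0.3, -0.2, 0.0]
grip_width: 0.0844
```

```bash
python3 - <<'E'
from workcell import *
import cv2,numpy as np
o=observe(); print(o["position"],o["tool_rot"],tips_ahead if not callable(tips_ahead) else tips_ahead())
f=grab_frame("wrist"); cv2.imwrite("pics/w1.png",f["frame"][:,:,::-1]); np.save("mount.npy",f["mount"]); print(f["fx"],f["cx"],f["cy"],f["mount"])
f=grab_frame("scene"); cv2.imwrite("pics/s1.png",f["frame"][:,:,::-1])
E
```

```text
[ 0.55562201 -0.26930677  0.22713788] [ 3.14112723e+00 -2.34248154e-04  1.29989606e+00] 0.025
364.9342427146726 321.5862194889191 236.8182638659206 [[-2.36011586e-04 -9.52714512e-01 -3.03866753e-01  7.73370814e-02]
 [ 9.99999669e-01 -4.61584034e-04  6.70511985e-04 -1.45513412e-03]
 [-7.79066540e-04 -3.03866494e-01  9.52714305e-01 -1.16162718e-01]
 [ 0.00000000e+00  0.00000000e+00  0.00000000e+00  1.00000000e+00]]
```

View pics/w1.png

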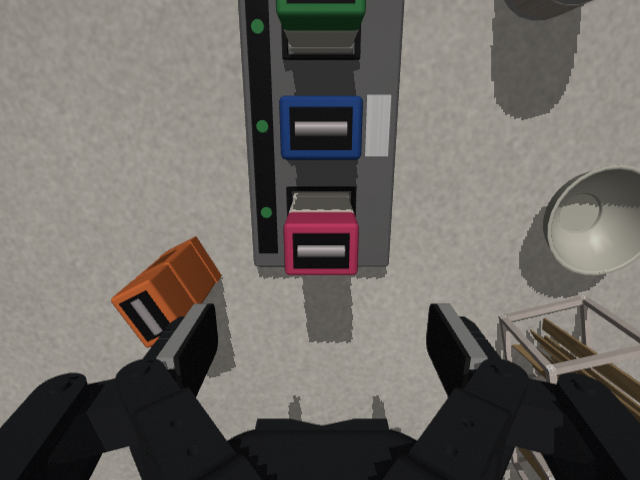

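View pics/s1.png

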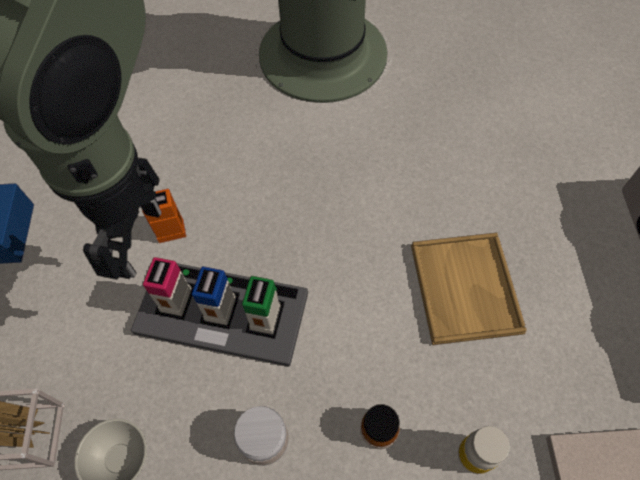

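```bash
python3 - <<'E'
from h import *
from scipy.spatial.transform import Rotation as R
np.set_printoptions(precision=4,suppress=True)
M=np.load("mount.npy"); p=np.array([0.55562,-0.26931,0.22714]); Rt=R.from_euler("xyz",[3.14113,-.00023,1.2999]).as_matrix()
T=np.eye(4);T[:3,:3]=Rt;T[:3,3]=p;T=T@M
def w(u,v,z):
    d=T[:3,:3]@[(u-321.586)/364.934,(v-236.818)/364.934,1]; return T[:3,3]+d*(z-T[2,3])/d[2]
print("pink",w(321,251,.127),"blue",w(321,128.5,.127)); 
for q in [(286,232),(357,232),(356,274),(286,275)]: print(w(*q,.125))
print("orange top/scene",up("scene",157,200,.107),"w",w(145,317,.107),up("top",489,289,.107))
x=np.array([.9632,-.2689]);
for q in [(.555,-.2698)]: 
    o=up("scene",157,200,.107)[:2]; print("orange in dock axes rel pink",(o-q)@x,(o-q)@np.array([.2689,.9632]))
E
```

```text
pink [ 0.5538 -0.2698  0.127 ] blue [ 0.5736 -0.1986  0.127 ]
[ 0.5359 -0.2525  0.125 ]
[ 0.5787 -0.2644  0.125 ]
[ 0.5712 -0.2919  0.125 ]
[ 0.5272 -0.2804  0.125 ]
orange top/scene [ 0.4172 -0.2888  0.107 ] w [ 0.4143 -0.2917  0.107 ] [ 0.4136 -0.2887  0.107 ]
orange in dock axes rel pink -0.12765033636159864 -0.055370503562683
```

Emit:
{"fn": "move_arm", "kwargs": {
  "motion": [
    [[-1, 0, -40], [0, 0, 0]],
    [[-1, 0, -80], [0, 0, 0]],
    [[-1, 0, -113], [0, 0, 0]],
    [[-1, 0, -113], [0, 0, 0]],
    [[-1, 0, -113], [0, 0, 0]]
  ]
}}

```text
clock: 3.58
position: [0.555, -0.2702, 0.115]
tool_rot: [3.14, 0.0, 1.299]
force: [0.2, -0.5, -0.0]
grip_width: 0.0852
```

Emit:
{"fn": "move_arm", "kwargs": {
  "motion": [
    [[0, 0, 0], [0, 0, 0]],
    [[0, 0, 0], [0, 0, 0]],
    [[0, 0, 0], [0, 0, 0]],
    [[0, 0, 0], [0, 0, 0]],
    [[0, 0, 0], [0, 0, 0]],
    [[0, 0, 0], [0, 0, 0]],
    [[0, 0, 0], [0, 0, 0]],
    [[0, 0, 0], [0, 0, 0]]
  ],
  "jaw": 30,
  "grip_force": 60
}}

```text
clock: 4.58
position: [0.5547, -0.2701, 0.1144]
tool_rot: [3.14, -0.0, 1.299]
force: [-1.5, 2.0, 10.8]
grip_width: 0.0475
```

```bash
python3 - <<'E'
from workcell import *
import cv2,numpy as np
o=observe(); print(o)
f=grab_frame("wrist"); cv2.imwrite("pics/w2.png",f["frame"][:,:,::-1])
f=grab_frame("scene"); cv2.imwrite("pics/s2.png",cv2.resize(f["frame"][170:370,60:320,::-1],None,fx=3,fy=3))
E
```

```text
{'clock': 4.575, 'qpos': array([ 0.11181464,  0.72085253,  0.37049067,  1.74604922, -0.36223441,
        0.74126966,  0.39604581]), 'qd': array([-9.83261903e-04, -2.39961832e-04, -1.64343337e-04, -4.71419047e-05,
       -9.88712792e-04, -7.25455216e-04,  1.73758114e-03]), 'joint_efforts': array([ 4.69597187e-01, -9.15631413e+01,  1.29662320e+01, -2.57746840e+01,
        2.27893208e-02, -7.65206348e-01, -1.74932886e-02]), 'position': array([ 0.55467466, -0.27014765,  0.11436299]), 'tool_rot': array([ 3.14023656e+00, -1.41263548e-04,  1.29886847e+00]), 'force': array([-1.54030752,  1.97414172, 10.8476513 ]), 'moment': array([ 0.4140872 ,  0.45938892, -0.03126373]), 'grip_width': 0.04754552994815473}
```

View pics/w2.png

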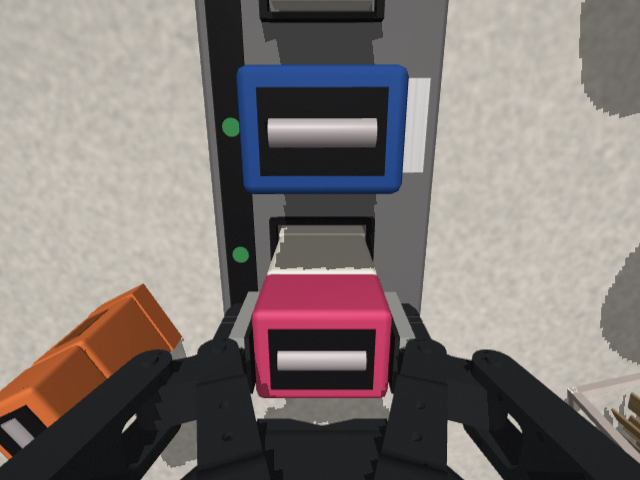

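View pics/s2.png

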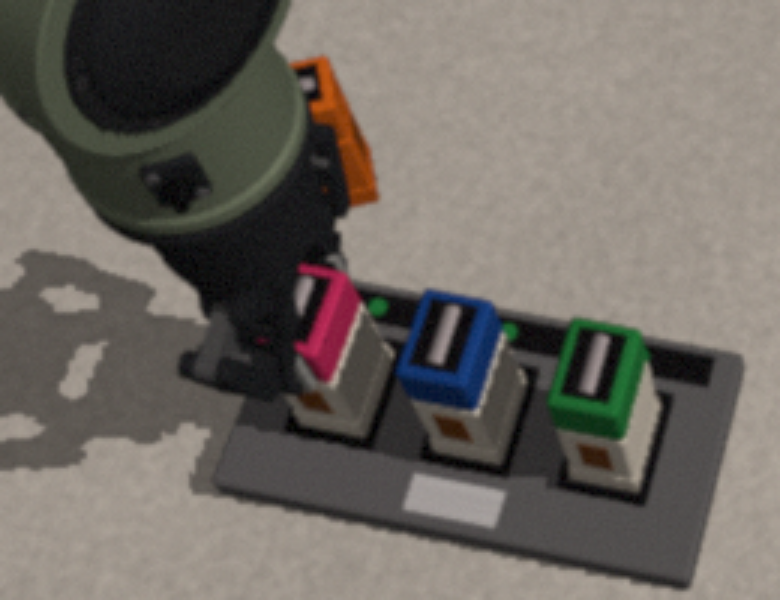

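Emit:
{"fn": "move_arm", "kwargs": {
  "motion": [
    [[-3.4, 0.9, 0.8], [-0.01, -0.036, 0]],
    [[-6.8, 1.9, 1.5], [-0.02, -0.0715, 0]],
    [[-10.3, 2.9, 2.0], [-0.03, -0.107, 0]],
    [[-13.7, 3.8, 2.5], [-0.04, -0.143, 0]],
    [[-13.7, 3.8, 2.5], [-0.04, -0.143, 0]],
    [[-13.7, 3.8, 2.5], [-0.04, -0.143, 0]],
    [[-13.7, 3.8, 2.5], [-0.04, -0.143, 0]],
    [[-13.7, 3.8, 2.5], [-0.04, -0.143, 0]]
  ]
}}

```text
clock: 5.68
position: [0.5411, -0.2664, 0.1167]
tool_rot: [2.993, -0.0, 1.299]
force: [-2.9, 1.9, 14.6]
grip_width: 0.0472
```

```bash
python3 - <<'E'
from workcell import *
import cv2,numpy as np
o=observe(); print(o)
f=grab_frame("wrist"); cv2.imwrite("pics/w3.png",f["frame"][:,:,::-1])
f=grab_frame("scene"); cv2.imwrite("pics/s3.png",cv2.resize(f["frame"][170:370,60:320,::-1],None,fx=3,fy=3))
E
```

```text
{'clock': 5.675, 'qpos': array([ 0.14679061,  0.6403491 ,  0.31031592,  1.90045804, -0.41866622,
        0.51110142,  0.46791763]), 'qd': array([ 0.00051745,  0.00139585, -0.00031174, -0.00107449, -0.00177283,
        0.00027967,  0.00130668]), 'joint_efforts': array([ 3.19965715e-01, -8.14322948e+01,  9.84760255e+00, -2.39783961e+01,
       -9.62859672e-02, -1.41913455e+00,  3.68550798e-03]), 'position': array([ 0.54109392, -0.26644797,  0.11669225]), 'tool_rot': array([ 2.99285184e+00, -4.87648516e-05,  1.29878064e+00]), 'force': array([-2.87036394,  1.94282719, 14.64567346]), 'moment': array([0.43994418, 0.41766135, 0.09147402]), 'grip_width': 0.04716174531895149}
```

View pics/w3.png

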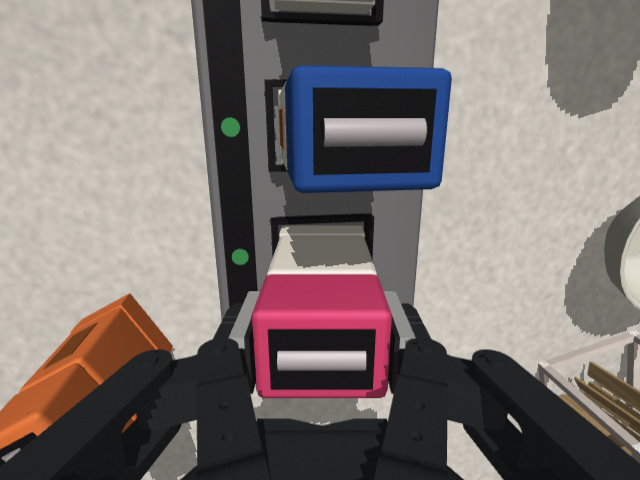

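View pics/s3.png

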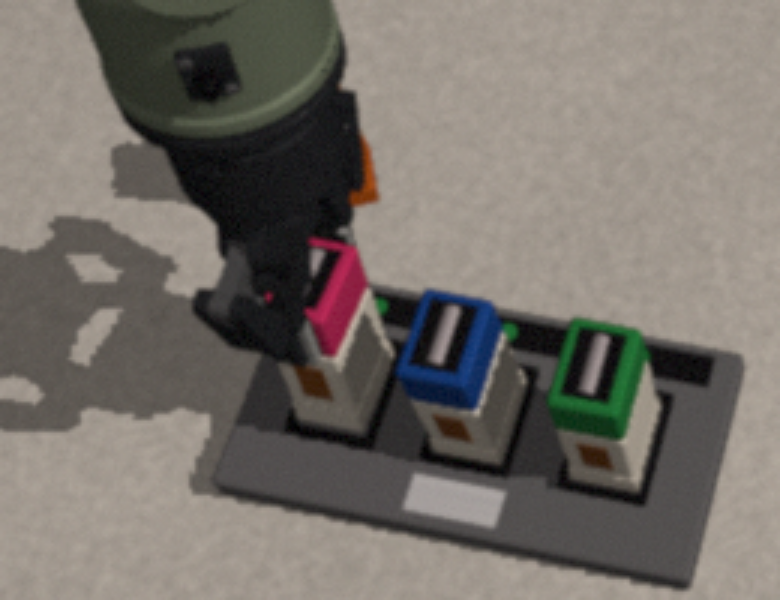

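Emit:
{"fn": "move_arm", "kwargs": {
  "motion": [
    [[3.4, -0.9, -0.5], [0.01, 0.036, 0]],
    [[6.9, -1.9, -1.0], [0.02, 0.0715, 0]],
    [[10.3, -2.9, -1.7], [0.03, 0.107, 0]],
    [[13.7, -3.8, -2.5], [0.04, 0.143, 0]],
    [[17.1, -4.7, -1.7], [0.05, 0.179, 0]],
    [[20.5, -5.7, -1.0], [0.06, 0.2145, 0]],
    [[24.0, -6.7, -0.5], [0.07, 0.25, 0]],
    [[27.4, -7.6, 0], [0.08, 0.286, 0]],
    [[27.4, -7.6, 0], [0.08, 0.286, 0]],
    [[27.4, -7.6, 0], [0.08, 0.286, 0]],
    [[27.4, -7.6, 0], [0.08, 0.286, 0]],
    [[27.4, -7.6, 0], [0.08, 0.286, 0]]
  ]
}}

```text
clock: 7.28
position: [0.5686, -0.2741, 0.1167]
tool_rot: [-2.993, 0.0, 1.299]
force: [0.1, 0.7, 8.7]
grip_width: 0.0472
```

```bash
python3 - <<'E'
from workcell import *
import cv2,numpy as np
o=observe(); print(o)
f=grab_frame("wrist"); cv2.imwrite("pics/w4.png",f["frame"][:,:,::-1])
f=grab_frame("scene"); cv2.imwrite("pics/s4.png",cv2.resize(f["frame"][170:370,60:320,::-1],None,fx=3,fy=3))
E
```

```text
{'clock': 7.275, 'qpos': array([ 0.10337661,  0.80681109,  0.4035459 ,  1.57702674, -0.32320801,
        0.97692271,  0.34571454]), 'qd': array([ 1.62239362e-03, -5.45866999e-05, -3.78418442e-04, -7.48103854e-04,
        3.72931453e-04, -4.54393781e-04,  3.04944645e-04]), 'joint_efforts': array([ 5.16046677e-01, -1.00003445e+02,  1.51266110e+01, -2.62434536e+01,
        4.49517947e-01,  7.26927985e-01, -1.16903958e-02]), 'position': array([ 0.56859773, -0.27407829,  0.11666675]), 'tool_rot': array([-2.99348146e+00,  4.83662391e-04,  1.29892034e+00]), 'force': array([0.12794235, 0.72187679, 8.71714046]), 'moment': array([ 0.03658469, -0.29036129, -0.01250076]), 'grip_width': 0.047208521891231224}
```

View pics/w4.png

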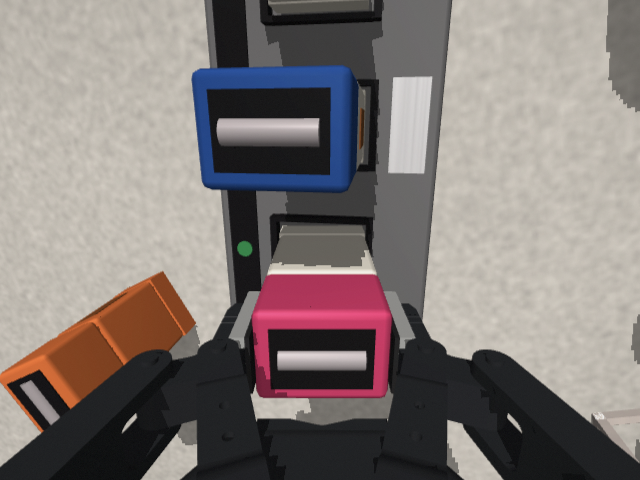

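View pics/s4.png

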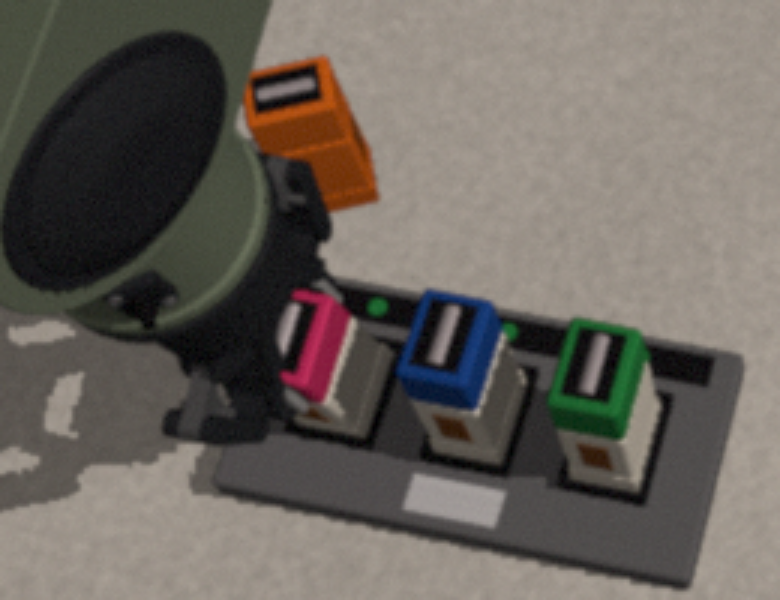

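Emit:
{"fn": "move_arm", "kwargs": {
  "motion": [
    [[-3.4, 0.9, -0.5], [-0.01, -0.036, 0]],
    [[-6.9, 1.9, -1.0], [-0.02, -0.0715, 0]],
    [[-10.3, 2.9, -1.7], [-0.03, -0.107, 0]],
    [[-13.7, 3.8, -2.0], [-0.04, -0.143, 0]],
    [[-13.7, 3.8, -2.0], [-0.04, -0.143, 0]],
    [[-13.7, 3.8, 4], [-0.04, -0.143, 0]],
    [[-13.7, 3.8, 10], [-0.04, -0.143, 0]],
    [[-13.7, 3.8, 20], [-0.04, -0.143, 0]],
    [[-13.7, 3.8, 35], [-0.04, -0.143, 0]],
    [[-13.7, 3.8, 55], [-0.04, -0.143, 0]],
    [[-13.7, 3.8, 80], [-0.04, -0.143, 0]],
    [[-13.7, 3.8, 80], [-0.04, -0.143, 0]]
  ]
}}

```text
clock: 8.88
position: [0.555, -0.2706, 0.1985]
tool_rot: [3.138, 0.0, 1.299]
force: [-1.0, 0.1, -3.4]
grip_width: 0.0473
```

```bash
python3 - <<'E'
from workcell import *
import cv2,numpy as np
o=observe(); print(o["position"],o["tool_rot"],o["force"],o["grip_width"])
f=grab_frame("wrist"); cv2.imwrite("pics/w5.png",f["frame"][:,:,::-1])
f=grab_frame("scene"); cv2.imwrite("pics/s5.png",cv2.resize(f["frame"][170:370,60:320,::-1],None,fx=3,fy=3))
E
```

```text
[ 0.55495867 -0.27061384  0.19849475] [3.13792695e+00 2.15369698e-04 1.29857019e+00] [-0.99630494  0.07001733 -3.37892162] 0.04726037897631467
```

View pics/w5.png

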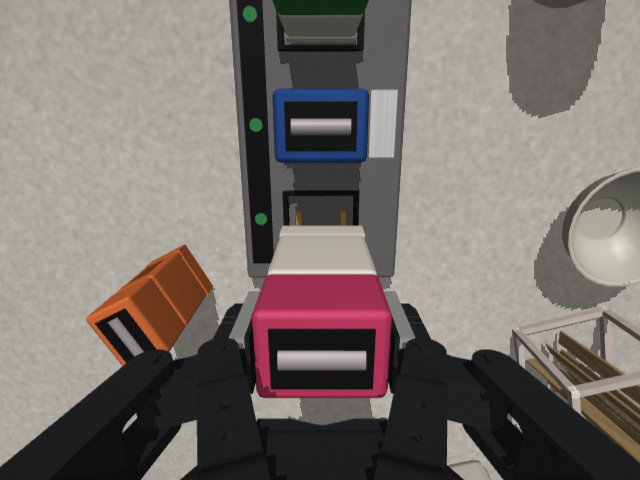

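View pics/s5.png

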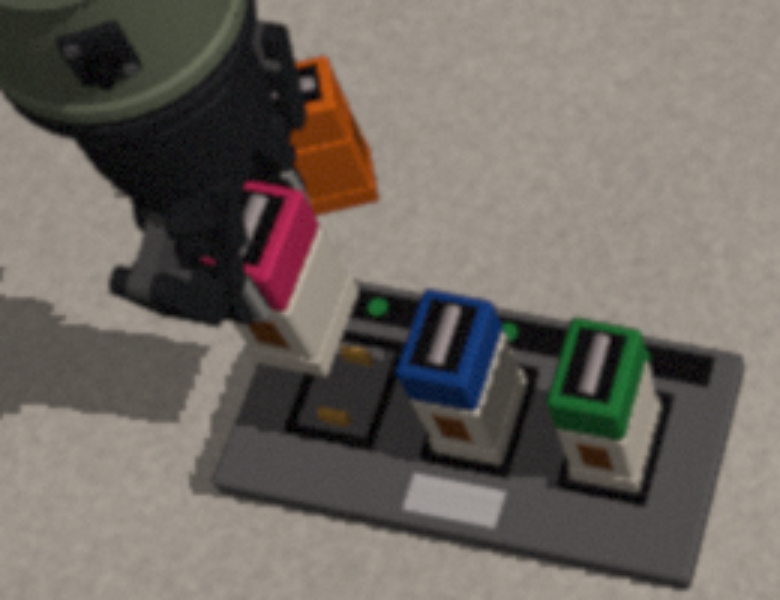

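Emit:
{"fn": "move_arm", "kwargs": {
  "motion": [
    [[0, 0, 30], [0, 0, 0]],
    [[0, 0, 60], [0, 0, 0]],
    [[0, 25, 70], [0, 0, 0]],
    [[0, 75, 70], [0, 0, 0]],
    [[1, 125, 70], [0, 0, 0]],
    [[1, 175, 70], [0, 0, 0]],
    [[1, 225, 70], [0, 0, 0]],
    [[2, 275, 70], [0, 0, 0]],
    [[2, 325, 70], [0, 0, 0]],
    [[2, 375, 70], [0, 0, 0]],
    [[2, 425, 70], [0, 0, 0]],
    [[2, 455, 70], [0, 0, 0]]
  ]
}}

```text
clock: 10.48
position: [0.5554, 0.1877, 0.2649]
tool_rot: [-3.14, 0.0, 1.301]
force: [0.1, -0.3, -2.2]
grip_width: 0.047
```

Emit:
{"fn": "move_arm", "kwargs": {
  "motion": [
    [[0, 18, 0], [0, 0, 0]],
    [[0, 18, 0], [0, 0, 0]],
    [[0, 18, -40], [0, 0, 0]],
    [[0, 18, -80], [0, 0, 0]],
    [[0, 18, -110], [0, 0, 0]],
    [[0, 18, -130], [0, 0, 0]],
    [[0, 18, -140], [0, 0, 0]],
    [[0, 18, -145], [0, 0, 0]],
    [[0, 18, -145], [0, 0, 0]]
  ]
}}

```text
clock: 11.6
position: [0.5564, 0.2026, 0.1211]
tool_rot: [3.141, -0.0, 1.298]
force: [0.1, 0.2, -1.4]
grip_width: 0.0474
```

```bash
python3 - <<'E'
from workcell import *
import cv2,numpy as np
o=observe(); print(o["position"],o["tool_rot"],o["force"],o["grip_width"])
f=grab_frame("top"); cv2.imwrite("pics/t6.png",cv2.resize(f["frame"][140:290,120:320,::-1],None,fx=4,fy=4))
f=grab_frame("scene"); cv2.imwrite("pics/s6.png",cv2.resize(f["frame"][170:370,360:620,::-1],None,fx=3,fy=3))
E
```

```text
[0.55643553 0.20264802 0.12113699] [ 3.14126995e+00 -1.72818022e-04  1.29829589e+00] [ 0.11827201  0.2009569  -1.37570313] 0.04739890765166347
```

View pics/t6.png

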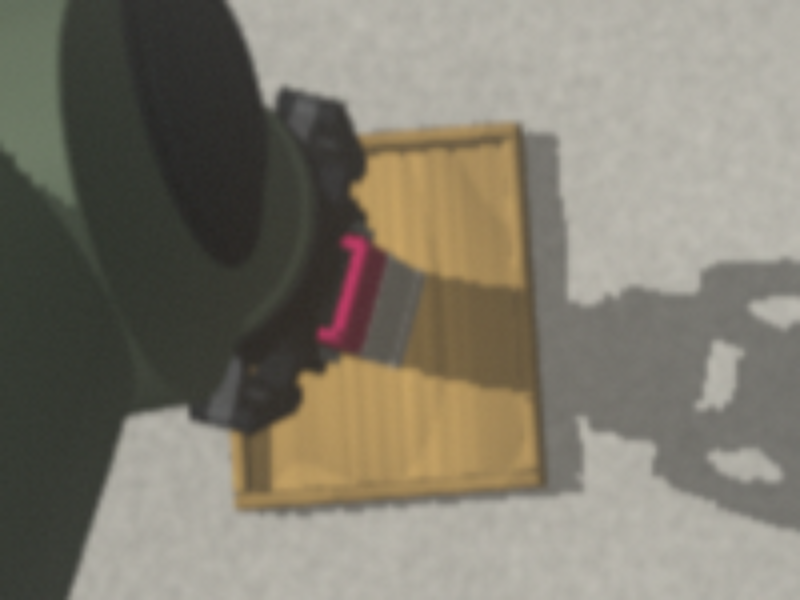

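View pics/s6.png

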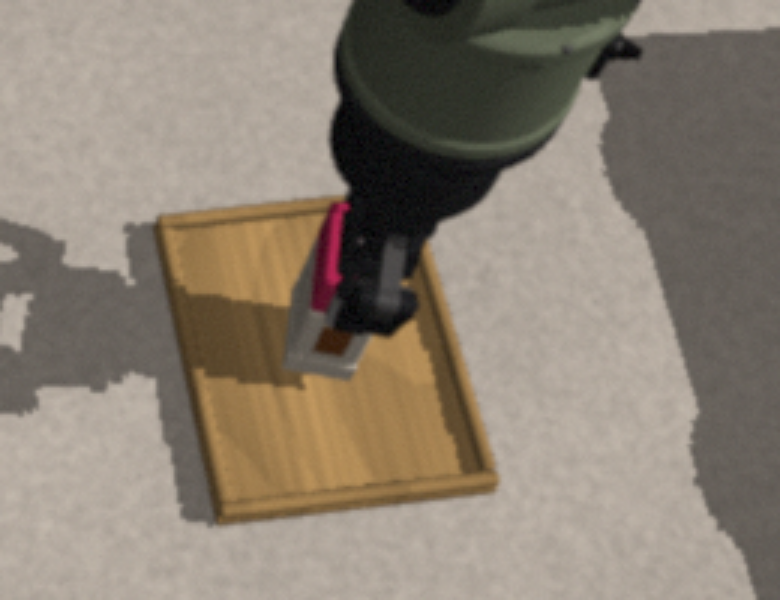

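Emit:
{"fn": "move_arm", "kwargs": {
  "motion": [
    [[0, 0, -8], [0, 0, 0]],
    [[0, 0, -14], [0, 0, 0]],
    [[0, 0, -17], [0, 0, 0]],
    [[0, 0, -18], [0, 0, 0]],
    [[0, 0, -19], [0, 0, 0]],
    [[0, 0, -19], [0, 0, 0]],
    [[0, 0, -19], [0, 0, 0]]
  ]
}}

```text
clock: 12.58
position: [0.5562, 0.2029, 0.1024]
tool_rot: [-3.142, -0.0, 1.299]
force: [-2.9, -2.0, 8.9]
grip_width: 0.0475
```

Emit:
{"fn": "move_arm", "kwargs": {
  "motion": [
    [[0, 0, 0], [0, 0, 0]],
    [[0, 0, 0], [0, 0, 0]],
    [[0, 0, 0], [0, 0, 0]],
    [[0, 0, 0], [0, 0, 0]],
    [[0, 0, 0], [0, 0, 0]],
    [[0, 0, 0], [0, 0, 0]]
  ],
  "jaw": 80
}}

```text
clock: 13.32
position: [0.5562, 0.203, 0.1018]
tool_rot: [-3.142, 0.0, 1.299]
force: [-0.7, -0.6, -0.7]
grip_width: 0.0803
```

Emit:
{"fn": "move_arm", "kwargs": {
  "motion": [
    [[0, 0, 10], [0, 0, 0]],
    [[0, 0, 30], [0, 0, 0]],
    [[0, 0, 70], [0, 0, 0]],
    [[0, 0, 110], [0, 0, 0]],
    [[0, 0, 150], [0, 0, 0]],
    [[-30, 50, 150], [0, 0, 0]],
    [[-60, 100, 150], [0, 0, 0]],
    [[-90, 150, 150], [0, 0, 0]],
    [[-120, 200, 150], [0, 0, 0]],
    [[-120, 200, 150], [0, 0, 0]],
    [[-120, 200, 150], [0, 0, 0]]
  ]
}}

```text
clock: 14.7
position: [0.4365, 0.4025, 0.2523]
tool_rot: [3.141, -0.0, 1.299]
force: [0.0, -0.1, 0.3]
grip_width: 0.0799
```

```bash
python3 - <<'E'
from workcell import *
import cv2,numpy as np
o=observe(); print(o["clock"],o["position"],o["qd"],o["force"],o["grip_width"])
f=grab_frame("top"); cv2.imwrite("pics/t7.png",f["frame"][:,:,::-1])
f=grab_frame("scene"); cv2.imwrite("pics/s7.png",f["frame"][:,:,::-1])
E
```

```text
14.7 [0.43646208 0.40248597 0.25227129] [ 0.02438673 -0.00419365  0.00729878  0.00495444  0.00041557 -0.00170279
  0.00304745] [ 0.02294385 -0.12900131  0.3152851 ] 0.07987491613707749
```

View pics/t7.png

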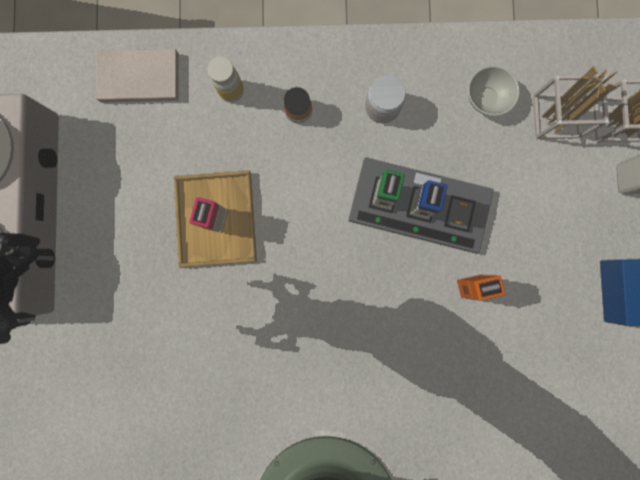

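View pics/s7.png

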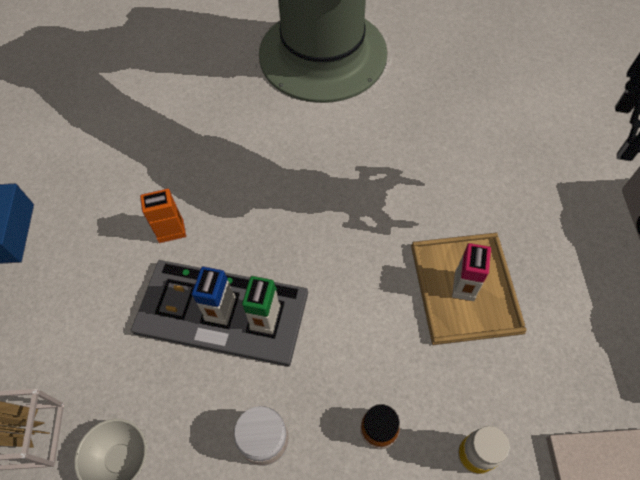

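Emit:
{"fn": "move_arm", "kwargs": {
  "motion": [
    [[-10, -30, 20], [0, 0, 0]],
    [[-20, -60, 40], [0, 0, 0]],
    [[-20, -60, 40], [0, 0, 0]],
    [[-20, -60, 40], [0, 0, 0]],
    [[-20, -60, 40], [0, 0, 0]]
  ]
}}

```text
clock: 15.42
position: [0.4163, 0.3431, 0.2913]
tool_rot: [-3.141, 0.001, 1.299]
force: [-0.1, 0.0, 0.1]
grip_width: 0.0802
```

```bash
python3 - <<'E'
from workcell import *
from h import *
print(up("top",205,212,.115),up("scene",478,257,.115),observe()["force"])
for n in ["blue_heater_center","green_heater_center"]:
    grab_frame("scene"); print(n,[(o["score"],o["pixel"]) for o in outline_of(n,"scene")])
print(job_done())
E
```

```text
[0.55617496 0.19606135 0.115     ] [0.55635548 0.20203214 0.115     ] [-0.1484811   0.0115636   0.12958014]
blue_heater_center [(0.7, [210.8, 297.3])]
green_heater_center [(0.56, [261.0, 304.5])]
the job is handed in; nothing more can be done
None
```

I took the pink heater out of the dock and set it down upright in the tray, then released it and handed the job in at about 15.5 s of the 43 s allowed. The hand-in gave no verdict.

- **Rocking and lift:** I gripped it across the 48 mm and leaned it about 8.5° towards the lamp edge, then about 8.5° the other way. I then brought it upright and pulled it off. In the wrist pictures it stayed fixed in the jaws throughout, so I took its lean from the tool's angle rather than measuring it separately.
- **Setting down:** Contact with the tray floor showed as about 9 N upward while the fingers still held it. I then opened the jaws and backed the arm away.
- **Pink heater position:** The last pictures show it upright near the tray centre, at about (0.556, 0.20) m. The top and scene cameras agreed on x but differed by 6 mm in y, well inside the tray limits.
- **Other heaters:** Blue and green look undisturbed in their bays, with outline centres within about 2.5 pixels of the start. Their final detection scores were lower than at the start (0.70 and 0.56, against about 0.95). The orange look-alike is where it was.
- **Arm:** It ended with essentially no force on the tool.

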